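# Log the oil and crack open the dosing valve

## Robot

A 6-joint arm with a two-finger parallel gripper is mounted at the origin on the work surface. World frame = base frame: x ahead of the robot, y to its left, z up, the work surface at z = 0. Lengths are in m, angles in degrees, forces in N, time in s.
With the tool pointing down it reaches from about 0.3 to 0.75 m from the base axis. Payload 8.5 kg.
Tool frame: the origin (TCP) lies on the mounting face of the last link; the fingertips stand 173 mm ahead of it and the grasp point (between the pads) lies 155 mm ahead of it (bot.grasp_offset is the distance from the TCP to the grasp point, in m); z points along the fingers, y is the line along which they close (so a half turn about z gives the same grasp; the last joint's range is limited). The gripper opens to 85 mm and grips with 20 to 120 N. Pads are 22 mm wide; open, the fingers measure 114 mm over their backs; the gripper's body (76 mm by 85 mm) begins 54 mm behind the grasp point. The pads swing forward as they close: fully open they stand 13 mm farther back than shut.
Start: joints at [-83.268, 21.807, 74.336, -0, 83.858, -12.336], TCP at [0.18, -0.52, 0.405] pointing down, gripper open.
Joint ranges: [-178.18, 178.18], [-50.72, 133.34], [12.68, 142.11], [-81.47, 261.47], [9.98, 163.14], [-165.26, 165.26]. Speed limits (degrees/s): [136.94, 136.94, 180, 180, 180, 180].

## Interface

Orientations are given as a 3x3 rotation matrix whose columns are the frame's x, y, z axes.
In Python, from station import status, eyes, bot gives the robot as it stands.
- The arm moves only by the tool send_rows, never from a script. Its argument "plan" is a list of rows, each an object of numbers: "tx", "ty", "tz": the shift along the tool's x, y, z in mm; "rx", "ry", "rz": the turn, a rotation vector about the tool's x, y, z in rad; "hand": the gripper command: -1 is shut, 1 is fully open, values between are in proportion. In form: [{"tx": .., "ty": .., "tz": .., "rx": .., "ry": .., "rz": .., "hand": ..}, ...]. A call has exactly 5 rows; each row shifts and turns the commanded pose from where the row before left it, along the tool's axes as they then stand; what a row does not reach is not made up. A row lasts 1/8 s, in which the tool goes at most 62.5 mm and 10.7 degrees, less where a joint would pass 70% of its speed; a pose out of reach is approached as far as the arm can. A call is refused whole if a number of a shift passes 62.5 or a number of a turn 0.188, either way. A call with a gripper value outside its range is refused whole. The fingers move at their own pace and stop on an object; the grip force is fixed at half the most. Time passes only in rows, so rows that do not move let the fingers close, or fill a call up. It gives the time, the measured TCP pose, the force, the opening and the grip force at its end, in the units of the state.
- status.sense(): the state, without advancing time (a new reading comes with each control period).
- eyes.snapshot(name): name is "side" or "top"; returns a dict with "image" (480x640x3 uint8, red, green, blue), "camera_matrix" (3x3 intrinsics, pixels), "R" (3x3) and "t" (3): a world point X has camera coordinates R X + t. Camera axes: x right, y down, z forward; pixel columns grow to the right and rows downward; lengths in m; the calibration is good to about 2 mm. A picture is of the moment at which its call begins. There is no depth.
- bot.sign_off(): hands the job in; it is judged then, once.
The state is a dict: "time_s": time; "joint_positions": joint angles; "qd": joint speeds; "joint_torque": joint torques, N m; "tool_pos": TCP position; "orientation": TCP orientation; "ft_force": force on the tool from outside, world axes, zero at the start; "torque": the same for the moment, N m; "finger_gap": finger opening in m; "grip_force": force on a finger pad.
Only numpy, scipy, OpenCV 4.12 (cv2) and the standard library are available. Lean on these libraries where they do the work, as an engineer would, in place of code of your own. Each camera call takes 0.05 s, during which the arm holds its last target. There are 200 camera calls.

## Task

Take the pocket code reader out of its charging tray, point it at the barcode label on the dosing stand from a hand's breadth away and hold it steady for a second so that the oil is logged, then lay it back in its tray. Now set the dosing valve for a slow drip before I pour: turn the winged thumbscrew clockwise until it seats, then back it off a quarter turn and finish still holding the wings there, ready to shut it, with your grip kept on. Leave everything else on the table where it stands.

Things in the scene. Friction and masses are not known exactly. Their poses are not given: they have to be found in the camera images.
- thumbscrew (a joint): Turn of the needle valve's thumbscrew about its vertical axis, in rad. 0 = screwed down on its seat (a hard stop); it grows counter-clockwise seen from above (opening), up to a stop at 4. The start is 0.5 to 1.5. It stays where it is left (friction about 0.05 N m) and does not visibly rise or sink.
- wing_grip (a point): Centre of the thumbscrew's wings, on its axis, 211 mm above the table: grip here. A plain steel wing screw on top of the brass valve block: an upright plate 44 mm long (x), 10 mm thick (y), 26 mm high (13 mm above and below this point), on an 8 mm stem free for 18 mm below it; the axes turn with the screw. Nothing as high as the wings stands within 95 mm of the axis.
- stand: The dosing stand, bolted down: an aluminium base plate 200 x 260 mm, 12 mm high; origin at the centre of its underside, x along the short side, y along the long side, z up. Valve and thumbscrew axis at y = -75 mm; the glass reservoir (80 mm across, top of its lid 295 mm up) at y = +68 mm; a column at y = +117 mm. With the thumbscrew at 0 the wings lie along the stand's x.
- label (a point): Centre of the barcode label (56 x 40 mm white paper on a 64 x 48 mm plate) at the -y edge of the stand, 65 mm above the table. The z axis points straight out of the label: away from the stand along its -y and tilted 30 degrees upward; x runs along the label's width, level.
- reader: The pocket code reader, a grey plastic bar 110 mm long (x), 34 mm wide (y), 28 mm high (z), 0.08 to 0.15 kg; origin at the centre of its underside. It looks out of its front end, along its own +x. Grip it across the 34 mm width.
- reader_window (a point): Centre of the reader's window in its front end, 55 mm ahead of its middle and 14 mm above its underside; the line of sight starts here and runs along this frame's x (the reader's +x), y to the reader's left, z up.
- tray: The reader's charging tray, fixed to the table: 150 x 76 mm, its floor 10 mm above the table, with a rim up to 14.5 mm (inside 140 x 66 mm); origin at the centre of its underside, x along its length. The reader starts in it with its x along the tray's x.
- fill_bottle: Empty 30 ml glass bottle, 42 mm across and 69 mm high, loose on the stand under the nozzle below the valve; origin under its centre. To be left alone.
- dropper_a: Glass dropper bottle with white bulb, 32 mm across, 82 mm high, loose, beyond the middle of the table; origin under its centre. To be left alone.
- dropper_b: Glass dropper bottle like the other, 32 mm across, 82 mm high, loose, to the right of the charging tray; origin under its centre. To be left alone.
- bowl: White china bowl, 96 mm across, 45 mm high, loose, beyond the charging tray; origin under its centre. To be left alone.
- pen: Brass pen, 134 mm long, 11 mm thick, lying loose between tray and stand on the robot's side; origin at its middle on the table. To be left alone.
- flacon: Square glass perfume bottle with a wooden cap, 40 x 26 mm, 90 mm high, loose, beyond the charging tray to the right; origin under its centre. To be left alone.
- jar: Amber glass jar, 52 mm across, 62 mm high, loose, left of the stand; origin under its centre. To be left alone.
There are look-alikes about, which are no part of the job. Leave any pink look-alike of the reader alone.

How it is judged (in metres and radians):
On the way, in this order (a step that is already met when the one before it is completed fails the run):
1. the reader, held in the gripper, looks at the label from 40 to 160 mm away (line of sight within 18 mm of the label's centre and within 45 degrees of square) and is held steady (x of label in the frame of reader_window between 0.04 and 0.16 m and y of label in the frame of reader_window between -0.018 and 0.018 m and z of label in the frame of reader_window between -0.018 and 0.018 m and angle between the x axis of reader_window and the z axis of label, either way round below 0.79 rad and contact force between the fingers and reader above 1 N and linear speed of reader below 0.03 m/s and angular speed of reader below 0.3 rad/s), for 0.7 s.
2. the reader lies flat in its tray again, let go (x of reader in the frame of tray between -0.03 and 0.03 m and y of reader in the frame of tray between -0.025 and 0.025 m and z of reader in the frame of tray between 0.005 and 0.015 m and angle between reader's own z axis and vertical below 0.1 rad and contact force between the fingers and reader below 0.1 N), for 0.2 s.
3. the thumbscrew is turned down onto its seat (within 0.06 rad) (value of joint thumbscrew below 0.06 rad), for 0.15 s.
4. the thumbscrew is backed off a quarter turn (1.57 +- 0.2 rad), held by the fingers (value of joint thumbscrew between 1.37 and 1.77 rad and contact force between the fingers and thumbscrew above 2 N), for 0.2 s.
At the end, for the whole second after the job is handed in: The thumbscrew stands a quarter turn (1.57 +- 0.2 rad) off its seat and still, gripped by the fingers with more than 2 N; the reader lies flat and at rest in its tray, within 30 mm along and 25 mm across of the middle (all of step 2 and all of step 4 and velocity of joint thumbscrew between -0.05 and 0.05 rad/s and linear speed of reader below 0.02 m/s); the arm keeps its last pose, push and grip.
It fails at once if one of the other things on the table is shoved or knocked (moved more than 25 mm) (distance of any of fill_bottle, dropper_a, dropper_b, bowl, pen, flacon, jar from where it was at the start of the episode above 0.025 m).
It also fails if it takes over 51 s, if anything falls off the work surface, if the arm or the gripper's body presses on something with over 40 N, if the wrist force passes 120 N, or if a joint passes its speed limit or range.

## Working session

There is one attempt and no reset: what is moved stays moved. The work goes in short steps, Python scripts to look and compute and a tool call to move; the robot and the scene stay as the last step left them, time stands still between calls to the robot, and variables do not carry over. Pictures are saved under pics/ and viewed, at most 10 in all, crops included, and the job is handed in when it is done.

Besides the shell and the picture viewer there is one more tool, called after "Emit:" in YAML: its name, and indented under it one key for each argument. send_rows: Moves the arm, as the interface text tells. Its arguments: {"type":"object","properties":{"plan":{"type":"array"}},"required":["plan"]}

```bash
mkdir -p pics; ls; python3 - <<'E'
from station import status, eyes, bot
import cv2,numpy as np,pickle
for n in("side","top"):
    s=eyes.snapshot(n); cv2.imwrite(f"pics/{n}0.png",s["image"][:,:,::-1]); pickle.dump(s,open(f"{n}0.pkl","wb"))
    print(n,s["camera_matrix"].round(1).tolist(),(-s["R"].T@s["t"]).round(3),s["R"].round(3).tolist())
print({k:v for k,v in status.sense().items() if k in("time_s","tool_pos","orientation","finger_gap","joint_positions")}, bot.grasp_offset)
E
```

```text
pics
side [[588.2, 0.0, 325.0], [0.0, 588.2, 236.3], [0.0, 0.0, 1.0]] [-0.071  0.939  1.028] [[-0.833, -0.553, 0.004], [-0.357, 0.532, -0.768], [0.422, -0.641, -0.641]]
top [[555.4, 0.0, 311.2], [0.0, 555.4, 237.2], [0.0, 0.0, 1.0]] [0.44  0.014 1.803] [[-0.02, -1.0, -0.005], [-0.998, 0.021, -0.062], [0.062, 0.004, -0.998]]
{'time_s': 0.1, 'joint_positions': array([-8.32691424e+01,  2.18371501e+01,  7.43805401e+01,  1.62596656e-03,
        8.38587478e+01, -1.23365144e+01]), 'tool_pos': array([ 0.17966165, -0.5197788 ,  0.40417242]), 'orientation': array([[ 9.45136116e-01,  3.26676761e-01, -1.28342251e-04],
       [ 3.26676636e-01, -9.45135234e-01,  1.32820678e-03],
       [ 3.12593504e-04, -1.29726261e-03, -9.99999110e-01]]), 'finger_gap': 0.08572062368093097} 0.1547
```

View pics/side0.png

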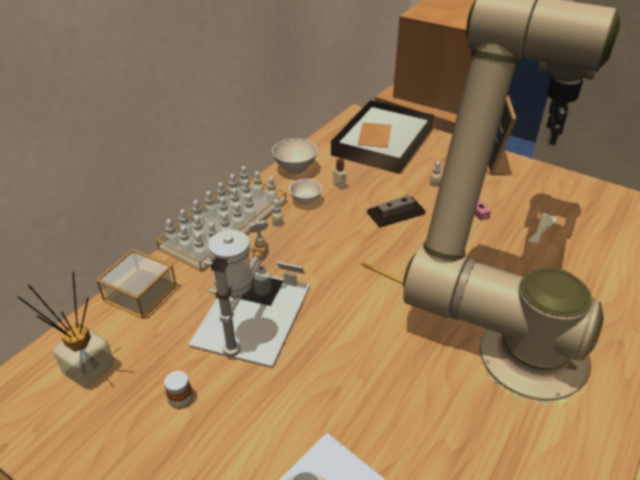

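View pics/top0.png

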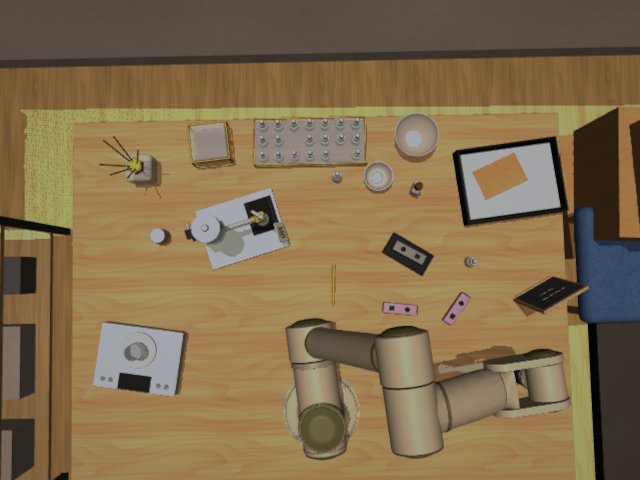

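The top picture shows the grey reader in its black tray at (408,254). The pink look-alikes are at (400,309) and (457,308), so I leave those alone. The stand is at (242,228), the valve at about (261,217) and the label at (282,235). Next is a close crop of each.

```bash
python3 - <<'E'
import cv2,numpy as np
t=cv2.imread("pics/top0.png");s=cv2.imread("pics/side0.png")
def c(i,x,y,w,h,k):return cv2.resize(i[y:y+h,x:x+w],None,fx=k,fy=k,interpolation=cv2.INTER_CUBIC)
a=c(t,375,225,66,50,6);b=c(t,190,180,110,94,4) # 396x300, 440x376
cc=c(s,360,190,72,42,5.5);d=c(s,185,215,130,150,1)
H=np.zeros((600,800,3),np.uint8)
H[:300,:396]=a;H[300:300+cc.shape[0],:cc.shape[1]]=cc
b=c(t,192,182,100,94,4);H[:376,400:800]=b
e=c(s,235,215,75,42,5.3);H[376:376+222,400:400+e.shape[1]]=e[:222,:400]
cv2.imwrite("pics/crop.png",H)
E
```

```text
(no output)
```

View pics/crop.png

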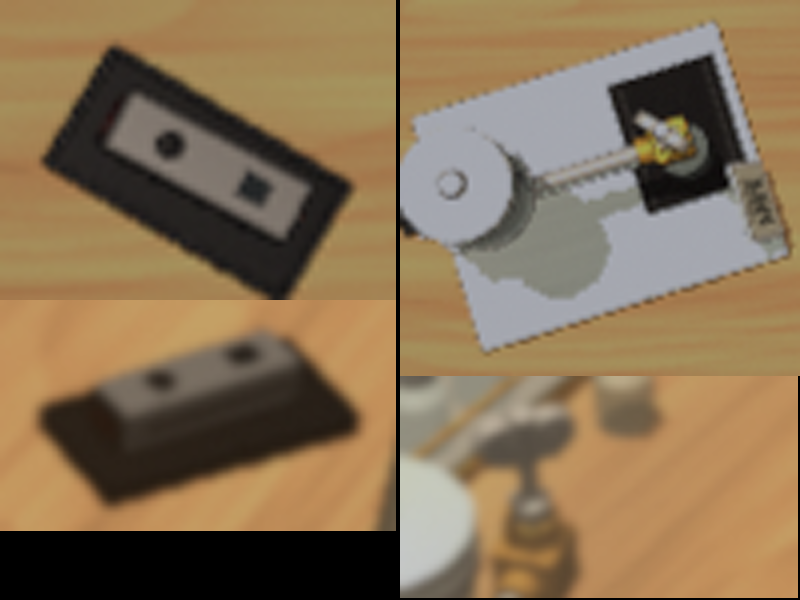

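```bash
cat >h.py <<'E'
import numpy as np,pickle
def cam(n,f=None):return pickle.load(open(f or f"{n}0.pkl","rb"))
def back(s,px,z):
    px=np.atleast_2d(px);C=-s["R"].T@s["t"]
    d=(s["R"].T@np.linalg.inv(s["camera_matrix"])@np.c_[px,np.ones(len(px))].T).T
    return C+d*((z-C[2])/d[:,2])[:,None]
def proj(s,X):
    p=(s["R"]@np.atleast_2d(X).T).T+s["t"];p=p@s["camera_matrix"].T;return p[:,:2]/p[:,2:]
def crop(u,k,o):return (np.array(u)+.5)/k-.5+o
E
python3 - <<'E'
from h import *
t=cam("top");s=cam("side");np.set_printoptions(precision=4,suppress=True)
def rect(P):
    c=P.mean(0);print(c,[np.linalg.norm(P[i]-P[i-1]).round(4) for i in range(4)],
     "angles",[np.degrees(np.arctan2(*(P[(i+1)%4]-P[i])[1::-1])).round(1) for i in range(4)])
    return c
rect(back(t,crop([(112,45),(352,187),(283,300),(44,162)],6,(375,225)),.0145))
c=rect(back(t,crop([(133,92),(312,183),(285,242),(106,148)],6,(375,225)),.038))
print(proj(s,c))
c=rect(back(t,crop(np.array([(715,22),(790,255),(487,352),(412,120)])-(400,0),4,(192,182)),.012))
w=back(t,crop(np.array([(637,115),(688,152)])-(400,0),4,(192,182)),.22);print(w,np.degrees(np.arctan2(*(w[1]-w[0])[1::-1])),w.mean(0))
print(back(t,crop(np.array([(760,205)])-(400,0),4,(192,182)),.065))
print("side wing",back(s,crop([(530-400,435-376)],5.3,(235,215)),.211))
for n,f in(("lid",(452-400,183)),):print(n,back(t,crop([f],4,(192,182)),.295))
for n,p in dict(fill=0,dropa=(337,176),dropb=(470,261),bowl=(379,177),pen0=(334,265),pen1=(333,306),flacon=(417,187),jar=(159,236)).items():
    if p:print(n,back(t,[p],.04))
E
```

```text
[ 0.493  -0.2882  0.0145] [np.float64(0.073), np.float64(0.1489), np.float64(0.0712), np.float64(0.1471)] angles [np.float64(-122.0), np.float64(146.9), np.float64(58.7), np.float64(-31.6)]
[ 0.4959 -0.2903  0.038 ] [np.float64(0.0331), np.float64(0.1058), np.float64(0.0344), np.float64(0.1064)] angles [np.float64(-118.3), np.float64(153.7), np.float64(61.0), np.float64(-27.3)]
[[396.9696 202.1341]]
[0.5853 0.2443 0.012 ] [np.float64(0.2581), np.float64(0.1992), np.float64(0.2561), np.float64(0.1981)] angles [np.float64(-163.2), np.float64(106.6), np.float64(17.4), np.float64(-73.1)]
[[0.6196 0.1911 0.22  ]
 [0.5922 0.155  0.22  ]] -127.12965897214127 [0.6059 0.1731 0.22  ]
[[0.5642 0.1129 0.065 ]]
side wing [[0.6088 0.1725 0.211 ]]
lid [[0.5671 0.3095 0.295 ]]
dropa [[ 0.7448 -0.066   0.04  ]]
dropb [[ 0.4643 -0.4808  0.04  ]]
bowl [[ 0.7387 -0.2003  0.04  ]]
pen0 [[ 0.4605 -0.0499  0.04  ]]
pen1 [[ 0.3313 -0.0438  0.04  ]]
flacon [[ 0.7039 -0.3207  0.04  ]]
jar [[0.564  0.5051 0.04  ]]
```

```bash
cat >>h.py <<'E'
from scipy.spatial.transform import Rotation as Ro
OFF=.1547
def down(yaw,tilt=0):
    # tool x along yaw; tilt>0 (deg): tool x dips downward
    a=np.radians(yaw);R=np.c_[[np.cos(a),np.sin(a),0],[np.sin(a),-np.cos(a),0],[0,0,-1]]
    return R@Ro.from_euler("y",tilt,degrees=True).as_matrix()
def plan(p0,R0,g,R1,n,tcp=False):
    """rows from TCP pose to grasp-point target g"""
    p1=np.array(g)-(0 if tcp else OFF)*R1[:,2]
    w=Ro.from_matrix(R0.T@R1).as_rotvec()/n;D=Ro.from_rotvec(w).as_matrix();R=R0;st=(p1-p0)/n*1000
    for i in range(n):
        print(*(R.T@st).round(1),"|",*w.round(3));R=R@D
    return p1,R1
def now():
    from station import status
    s=status.sense();return s["tool_pos"],s["orientation"]
E
python3 - <<'E'
from h import *
s=cam("side");t=cam("top")
import cv2
L=np.array([.564,.113,.065]);x=np.array([.957,.289,0]);y=np.array([-.289,.957,0]);n=-.866*y+[0,0,.5];u=np.cross(n,x)
P=[L+a*32*.001*x+b*.024*u for a,b in((1,1),(1,-1),(-1,-1),(-1,1),(0,0))]
W=np.array([.607,.1725,.211])
out=[]
for c,f in((s,(268,232)),(t,(250,200))):
    im=c["image"][:,:,::-1].copy();im=im[f[1]:f[1]+60,f[0]:f[0]+60] if c is t else im[f[1]:f[1]+60,f[0]-30:f[0]+30]
    o=np.array(f if c is t else (f[0]-30,f[1]));im=cv2.resize(im,None,fx=6.6,fy=6.6,interpolation=cv2.INTER_CUBIC)
    for X in P+[W]:
        q=((proj(c,X)[0]-o+.5)*6.6).astype(int);cv2.circle(im,tuple(int(v) for v in q),3,(0,0,255),-1);print(q)
    out.append(im)
cv2.imwrite("pics/lab.png",np.hstack(out))
plan(*now(),(.496,-.290,.12),down(61.4),10)
E
```

```text
[271 193]
[299 235]
[462 269]
[440 229]
[368 232]
[146 -36]
[164 160]
[217 152]
[258 279]
[205 290]
[211 220]
[ 54 101]
37.4 -11.4 13.0 | -0.0 -0.0 -0.074
38.1 -8.6 13.0 | -0.0 -0.0 -0.074
38.7 -5.7 13.0 | -0.0 -0.0 -0.074
39.0 -2.9 13.0 | -0.0 -0.0 -0.074
39.1 0.0 13.0 | -0.0 -0.0 -0.074
39.0 2.9 13.0 | -0.0 -0.0 -0.074
38.7 5.8 13.0 | -0.0 -0.0 -0.074
38.1 8.6 13.0 | -0.0 -0.0 -0.074
37.4 11.4 12.9 | -0.0 -0.0 -0.074
36.5 14.1 12.9 | -0.0 -0.0 -0.074
```

View pics/lab.png

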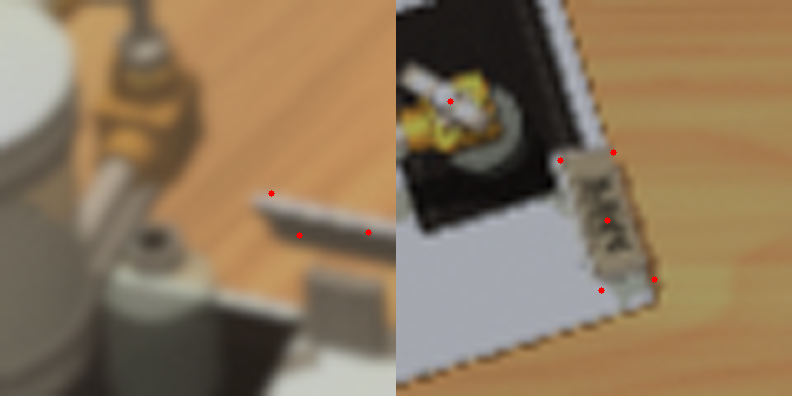

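The crop confirms the reader: grey, with its dark red window at the left end, so it faces about 61° yaw. The reprojected label sits about 1.2 px too low in the top view, so I correct the label to (0.568, 0.113). The wings sit at about (0.607, 0.173).

Emit:
send_rows:
  plan:
    - {"tx": 37.4,"ty": -11.4,"tz": 13,"rx": 0,"ry": 0,"rz": -0.074,"hand": 1}
    - {"tx": 38.1,"ty": -8.6,"tz": 13,"rx": 0,"ry": 0,"rz": -0.074,"hand": 1}
    - {"tx": 38.7,"ty": -5.7,"tz": 13,"rx": 0,"ry": 0,"rz": -0.074,"hand": 1}
    - {"tx": 39,"ty": -2.9,"tz": 13,"rx": 0,"ry": 0,"rz": -0.074,"hand": 1}
    - {"tx": 39.1,"ty": 0,"tz": 13,"rx": 0,"ry": 0,"rz": -0.074,"hand": 1}

```text
time_s: 0.72
tool_pos: [0.3387, -0.404, 0.3391]
orientation: [[0.762, 0.648, -0.0], [0.648, -0.762, 0.001], [0.0, -0.001, -1.0]]
ft_force: [0.4, -0.4, 0.0]
finger_gap: 0.0855
grip_force: 0.0
```

Emit:
send_rows:
  plan:
    - {"tx": 39,"ty": 2.9,"tz": 13,"rx": 0,"ry": 0,"rz": -0.074,"hand": 1}
    - {"tx": 38.7,"ty": 5.8,"tz": 13,"rx": 0,"ry": 0,"rz": -0.074,"hand": 1}
    - {"tx": 38.1,"ty": 8.6,"tz": 13,"rx": 0,"ry": 0,"rz": -0.074,"hand": 1}
    - {"tx": 37.4,"ty": 11.4,"tz": 13,"rx": 0,"ry": 0,"rz": -0.074,"hand": 1}
    - {"tx": 36.5,"ty": 14.1,"tz": 13,"rx": 0,"ry": 0,"rz": -0.074,"hand": 1}

```text
time_s: 1.35
tool_pos: [0.4969, -0.289, 0.274]
orientation: [[0.476, 0.88, -0.0], [0.88, -0.476, 0.0], [0.0, -0.001, -1.0]]
ft_force: [-0.7, -1.1, 0.1]
finger_gap: 0.0859
grip_force: 0.0
```

```bash
python3 - <<'E'
from h import *
from station import status
s=status.sense();print(s["time_s"],s["tool_pos"],s["ft_force"],s["qd"])
plan(*now(),(.496,-.290,.033),down(61.4),4)
E
```

```text
1.35 [ 0.49687204 -0.28899826  0.27398307] [-0.65660792 -1.11137116  0.06143676] [ 31.75169723  17.14400438 -12.65682618   0.04443669  -4.74666343
  -2.1587977 ]
-0.3 -0.1 21.6 | -0.0 -0.0 0.001
-0.3 -0.1 21.6 | -0.0 -0.0 0.001
-0.3 -0.1 21.6 | -0.0 -0.0 0.001
-0.3 -0.1 21.6 | -0.0 -0.0 0.001
```

Emit:
send_rows:
  plan:
    - {"tx": 0,"ty": 0,"tz": 21.5,"rx": 0,"ry": 0,"rz": 0,"hand": 1}
    - {"tx": 0,"ty": 0,"tz": 21.5,"rx": 0,"ry": 0,"rz": 0,"hand": 1}
    - {"tx": 0,"ty": 0,"tz": 21.5,"rx": 0,"ry": 0,"rz": 0,"hand": 1}
    - {"tx": 0,"ty": 0,"tz": 21.5,"rx": 0,"ry": 0,"rz": 0,"hand": 1}
    - {"tx": 0,"ty": 0,"tz": 0,"rx": 0,"ry": 0,"rz": 0,"hand": 1}

```text
time_s: 1.98
tool_pos: [0.4957, -0.2897, 0.1873]
orientation: [[0.478, 0.879, -0.003], [0.879, -0.478, 0.002], [0.001, -0.003, -1.0]]
ft_force: [0.1, 0.7, -0.2]
finger_gap: 0.0855
grip_force: 0.0
```

```bash
python3 - <<'E'
from h import *
from station import status,eyes
import cv2
s=status.sense();print(s["tool_pos"],s["orientation"],s["ft_force"])
c=eyes.snapshot("side");im=cv2.resize(c["image"][170:250,340:460,::-1],None,fx=6,fy=6,interpolation=cv2.INTER_CUBIC);cv2.imwrite("pics/g1.png",im)
E
```

```text
[ 0.49565685 -0.28966415  0.18733692] [[ 4.77725688e-01  8.78505081e-01 -2.64369148e-03]
 [ 8.78508665e-01 -4.77720459e-01  2.38500995e-03]
 [ 8.32297851e-04 -3.46188639e-03 -9.99993661e-01]] [ 0.12762421  0.68764395 -0.23600918]
```

View pics/g1.png

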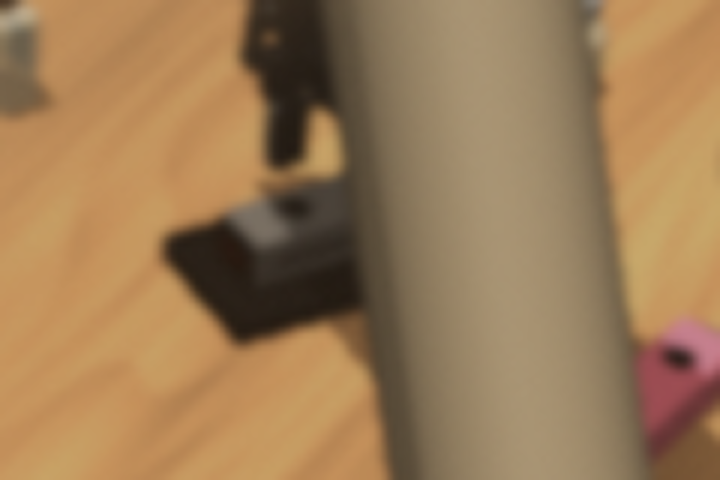

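The far finger stands just clear behind the tray and the reader lies between the fingers, with its dark red window at the left end. I raise 2 mm and close.

Emit:
send_rows:
  plan:
    - {"tx": 0,"ty": 0,"tz": -2,"rx": 0,"ry": 0,"rz": 0,"hand": -1}
    - {"tx": 0,"ty": 0,"tz": 0,"rx": 0,"ry": 0,"rz": 0,"hand": -1}
    - {"tx": 0,"ty": 0,"tz": 0,"rx": 0,"ry": 0,"rz": 0,"hand": -1}
    - {"tx": 0,"ty": 0,"tz": 0,"rx": 0,"ry": 0,"rz": 0,"hand": -1}
    - {"tx": 0,"ty": 0,"tz": 0,"rx": 0,"ry": 0,"rz": 0,"hand": -1}

```text
time_s: 2.65
tool_pos: [0.4961, -0.29, 0.1915]
orientation: [[0.478, 0.879, 0.001], [0.879, -0.478, -0.001], [-0.0, 0.002, -1.0]]
ft_force: [0.2, -0.1, 5.8]
finger_gap: 0.0327
grip_force: 61.8
```

```bash
python3 - <<'E'
from h import *
p,R=now();L=np.array([.568,.113,.065]);n=np.array([.25,-.829,.5])
R1=down(106.8,15);print(R1,R1[:,0]@-n)
T=L-(.09+.055)*R1[:,0]-.1675*R1[:,2];print("T",T)
p=p+[0,0,.10]
print("after 2-row lift");plan(p,down(61.4),T,R1,13,True)
E
```

```text
[[-0.27918328  0.9573195  -0.07480693]
 [ 0.92469963  0.2890318   0.24777252]
 [ 0.25881905  0.         -0.96592583]] 0.7069622872852411
T [ 0.62101174 -0.06258334  0.18926381]
after 2-row lift
20.0 0.1 7.9 | 0.008 0.019 -0.061
19.8 1.3 8.2 | 0.008 0.019 -0.061
19.5 2.6 8.6 | 0.008 0.019 -0.061
19.1 3.8 8.9 | 0.008 0.019 -0.061
18.7 5.0 9.3 | 0.008 0.019 -0.061
18.2 6.2 9.6 | 0.008 0.019 -0.061
17.6 7.4 9.9 | 0.008 0.019 -0.061
16.9 8.5 10.1 | 0.008 0.019 -0.061
16.1 9.6 10.4 | 0.008 0.019 -0.061
15.3 10.6 10.6 | 0.008 0.019 -0.061
14.4 11.6 10.8 | 0.008 0.019 -0.061
13.5 12.6 11.0 | 0.008 0.019 -0.061
12.5 13.4 11.1 | 0.008 0.019 -0.061
```

Emit:
send_rows:
  plan:
    - {"tx": 0,"ty": 0,"tz": -12,"rx": 0,"ry": 0,"rz": 0,"hand": -1}
    - {"tx": 0,"ty": 0,"tz": -22,"rx": 0,"ry": 0,"rz": 0,"hand": -1}
    - {"tx": 0,"ty": 0,"tz": -22,"rx": 0,"ry": 0,"rz": 0,"hand": -1}
    - {"tx": 0,"ty": 0,"tz": -22,"rx": 0,"ry": 0,"rz": 0,"hand": -1}
    - {"tx": 0,"ty": 0,"tz": -22,"rx": 0,"ry": 0,"rz": 0,"hand": -1}

```text
time_s: 3.28
tool_pos: [0.4958, -0.2897, 0.2919]
orientation: [[0.478, 0.879, -0.0], [0.879, -0.478, 0.0], [0.0, -0.0, -1.0]]
ft_force: [0.5, 0.0, -0.9]
finger_gap: 0.0329
grip_force: 60.8
```

```bash
python3 - <<'E'
from h import *
p,R=now();L=np.array([.568,.113,.065]);n=np.array([.25,-.829,.5])
R1=down(106.8,-15);print(R1[:,0],np.degrees(np.arccos(R1[:,0]@-n)))
T=L-(.09+.055)*R1[:,0]-.1675*R1[:,2];print("T",T)
plan(p,R,T,R1,9,True)
E
```

```text
[-0.27918328  0.92469963 -0.25881905] 15.031953925099378
T [0.59595141 0.02042045 0.26432134]
35.6 -6.7 3.1 | -0.012 -0.028 -0.087
36.1 -3.6 2.0 | -0.012 -0.028 -0.087
36.3 -0.4 1.0 | -0.012 -0.028 -0.087
36.2 2.7 0.0 | -0.012 -0.028 -0.087
35.8 5.9 -0.9 | -0.012 -0.028 -0.087
35.2 9.0 -1.8 | -0.012 -0.028 -0.087
34.2 12.1 -2.7 | -0.012 -0.028 -0.087
32.9 15.0 -3.4 | -0.012 -0.028 -0.087
31.4 17.9 -4.1 | -0.012 -0.028 -0.087
```

Emit:
send_rows:
  plan:
    - {"tx": 35.6,"ty": -6.7,"tz": 3.1,"rx": -0.012,"ry": -0.028,"rz": -0.087,"hand": -1}
    - {"tx": 36.1,"ty": -3.6,"tz": 2,"rx": -0.012,"ry": -0.028,"rz": -0.087,"hand": -1}
    - {"tx": 36.3,"ty": -0.4,"tz": 1,"rx": -0.012,"ry": -0.028,"rz": -0.087,"hand": -1}
    - {"tx": 36.2,"ty": 2.7,"tz": 0,"rx": -0.012,"ry": -0.028,"rz": -0.087,"hand": -1}
    - {"tx": 35.8,"ty": 5.9,"tz": -0.9,"rx": -0.012,"ry": -0.028,"rz": -0.087,"hand": -1}

```text
time_s: 3.9
tool_pos: [0.5518, -0.1165, 0.2756]
orientation: [[0.061, 0.998, 0.019], [0.987, -0.057, -0.15], [-0.149, 0.028, -0.988]]
ft_force: [0.1, -0.7, -1.1]
finger_gap: 0.0327
grip_force: 60.8
```

Emit:
send_rows:
  plan:
    - {"tx": 35.2,"ty": 9,"tz": -1.8,"rx": -0.012,"ry": -0.028,"rz": -0.087,"hand": -1}
    - {"tx": 34.2,"ty": 12.1,"tz": -2.7,"rx": -0.012,"ry": -0.028,"rz": -0.087,"hand": -1}
    - {"tx": 32.9,"ty": 15,"tz": -3.4,"rx": -0.012,"ry": -0.028,"rz": -0.087,"hand": -1}
    - {"tx": 31.4,"ty": 17.9,"tz": -4.1,"rx": -0.012,"ry": -0.028,"rz": -0.087,"hand": -1}
    - {"tx": 0,"ty": 0,"tz": 0,"rx": 0,"ry": 0,"rz": 0,"hand": -1}

```text
time_s: 4.53
tool_pos: [0.5965, 0.0222, 0.2626]
orientation: [[-0.278, 0.957, 0.079], [0.924, 0.289, -0.252], [-0.264, 0.003, -0.965]]
ft_force: [0.6, 0.1, -2.0]
finger_gap: 0.0328
grip_force: 60.8
```

Emit:
send_rows:
  plan:
    - {"tx": 0,"ty": 0,"tz": 0,"rx": 0,"ry": 0,"rz": 0,"hand": -1}
    - {"tx": 0,"ty": 0,"tz": 0,"rx": 0,"ry": 0,"rz": 0,"hand": -1}
    - {"tx": 0,"ty": 0,"tz": 0,"rx": 0,"ry": 0,"rz": 0,"hand": -1}
    - {"tx": 0,"ty": 0,"tz": 0,"rx": 0,"ry": 0,"rz": 0,"hand": -1}
    - {"tx": 0,"ty": 0,"tz": 0,"rx": 0,"ry": 0,"rz": 0,"hand": -1}

```text
time_s: 5.15
tool_pos: [0.5964, 0.0199, 0.2625]
orientation: [[-0.275, 0.958, 0.078], [0.925, 0.286, -0.252], [-0.264, 0.003, -0.965]]
ft_force: [0.0, -0.2, -1.8]
finger_gap: 0.0326
grip_force: 60.8
```

```bash
python3 - <<'E'
from h import *
from station import status,eyes
import cv2
p,R=now();L=np.array([.568,.113,.065]);W=p+.055*R[:,0]+.1675*R[:,2]
print(p,"label in window",R.T@(L-W)*[1,-1,-1],status.sense()["time_s"])
H=[]
for n,x,y,f in(("side",260,220,6),("top",250,190,6)):
    c=eyes.snapshot(n);pickle.dump(c,open(n+"1.pkl","wb"))
    im=c["image"][y:y+66,x:x+66,::-1];H.append(cv2.resize(im,None,fx=6,fy=6,interpolation=cv2.INTER_CUBIC))
    print(n,(proj(c,np.array([L,W]))-(x,y)+.5)*6)
cv2.imwrite("pics/scan.png",np.hstack(H))
E
```

```text
[0.59644134 0.01988455 0.2625315 ] label in window [0.09104496 0.00121215 0.00267436] 5.15
side [[194.75614188 279.24042318]
 [261.34598838 102.63821265]]
top [[192.47543194 252.93844364]
 [352.58788644 195.64966594]]
```

View pics/scan.png

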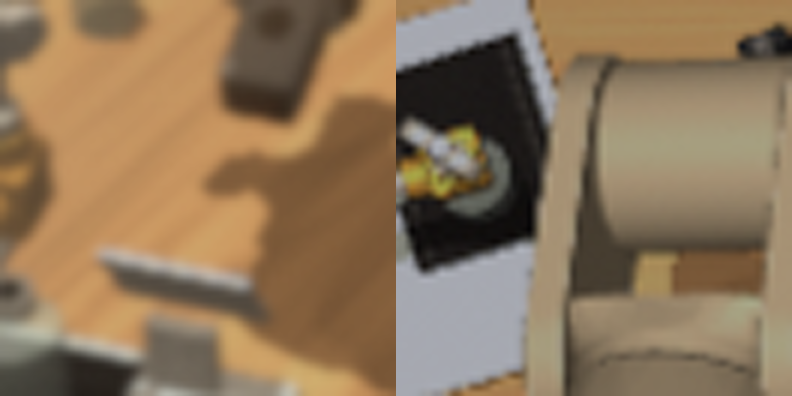

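The reader's front is at side-crop pixel (260,95), against a predicted (261,103). The label is within about 3 mm of where I estimated it, so the sighting is well inside tolerance. I hold a little longer, then return.

Emit:
send_rows:
  plan:
    - {"tx": 0,"ty": 0,"tz": 0,"rx": 0,"ry": 0,"rz": 0,"hand": -1}
    - {"tx": 0,"ty": 0,"tz": 0,"rx": 0,"ry": 0,"rz": 0,"hand": -1}
    - {"tx": 0,"ty": 0,"tz": 0,"rx": 0,"ry": 0,"rz": 0,"hand": -1}
    - {"tx": 0,"ty": 0,"tz": 0,"rx": 0,"ry": 0,"rz": 0,"hand": -1}
    - {"tx": 0,"ty": 0,"tz": 0,"rx": 0,"ry": 0,"rz": 0,"hand": -1}

```text
time_s: 5.88
tool_pos: [0.5965, 0.0201, 0.2625]
orientation: [[-0.275, 0.958, 0.078], [0.924, 0.286, -0.252], [-0.264, 0.003, -0.965]]
ft_force: [-0.4, 0.2, -1.3]
finger_gap: 0.0326
grip_force: 60.8
```

```bash
python3 - <<'E'
from h import *
plan(*now(),(.4955,-.2895,.262),down(61.4),10,True)
E
```

```text
-25.8 -18.5 7.1 | 0.011 0.025 0.078
-27.4 -16.4 6.6 | 0.011 0.025 0.078
-28.7 -14.1 6.0 | 0.011 0.025 0.078
-29.9 -11.7 5.4 | 0.011 0.025 0.078
-30.8 -9.3 4.8 | 0.011 0.025 0.078
-31.6 -6.8 4.1 | 0.011 0.025 0.078
-32.1 -4.3 3.3 | 0.011 0.025 0.078
-32.4 -1.7 2.6 | 0.011 0.025 0.078
-32.5 0.9 1.8 | 0.011 0.025 0.078
-32.4 3.4 0.9 | 0.011 0.025 0.078
```

Emit:
send_rows:
  plan:
    - {"tx": -25.8,"ty": -18.5,"tz": 7.1,"rx": 0.011,"ry": 0.025,"rz": 0.078,"hand": -1}
    - {"tx": -27.4,"ty": -16.4,"tz": 6.6,"rx": 0.011,"ry": 0.025,"rz": 0.078,"hand": -1}
    - {"tx": -28.7,"ty": -14.1,"tz": 6,"rx": 0.011,"ry": 0.025,"rz": 0.078,"hand": -1}
    - {"tx": -29.9,"ty": -11.7,"tz": 5.4,"rx": 0.011,"ry": 0.025,"rz": 0.078,"hand": -1}
    - {"tx": -30.8,"ty": -9.3,"tz": 4.8,"rx": 0.011,"ry": 0.025,"rz": 0.078,"hand": -1}

```text
time_s: 6.5
tool_pos: [0.5458, -0.1357, 0.2625]
orientation: [[0.108, 0.994, 0.013], [0.985, -0.105, -0.136], [-0.133, 0.027, -0.991]]
ft_force: [0.3, 0.6, -1.1]
finger_gap: 0.0328
grip_force: 60.8
```

Emit:
send_rows:
  plan:
    - {"tx": -31.6,"ty": -6.8,"tz": 4.1,"rx": 0.011,"ry": 0.025,"rz": 0.078,"hand": -1}
    - {"tx": -32.1,"ty": -4.3,"tz": 3.3,"rx": 0.011,"ry": 0.025,"rz": 0.078,"hand": -1}
    - {"tx": -32.4,"ty": -1.7,"tz": 2.6,"rx": 0.011,"ry": 0.025,"rz": 0.078,"hand": -1}
    - {"tx": -32.5,"ty": 0.9,"tz": 1.8,"rx": 0.011,"ry": 0.025,"rz": 0.078,"hand": -1}
    - {"tx": -32.4,"ty": 3.4,"tz": 0.9,"rx": 0.011,"ry": 0.025,"rz": 0.078,"hand": -1}

```text
time_s: 7.12
tool_pos: [0.4957, -0.2907, 0.2625]
orientation: [[0.477, 0.879, -0.002], [0.879, -0.477, -0.001], [-0.002, -0.002, -1.0]]
ft_force: [0.8, 0.2, -1.3]
finger_gap: 0.0328
grip_force: 60.8
```

Emit:
send_rows:
  plan:
    - {"tx": 0,"ty": 0,"tz": 0,"rx": 0,"ry": 0,"rz": 0,"hand": -1}
    - {"tx": 0,"ty": 0,"tz": 15,"rx": 0,"ry": 0,"rz": 0,"hand": -1}
    - {"tx": 0,"ty": 0,"tz": 15,"rx": 0,"ry": 0,"rz": 0,"hand": -1}
    - {"tx": 0,"ty": 0,"tz": 10,"rx": 0,"ry": 0,"rz": 0,"hand": -1}
    - {"tx": 0,"ty": 0,"tz": 0,"rx": 0,"ry": 0,"rz": 0,"hand": -1}

```text
time_s: 7.75
tool_pos: [0.496, -0.2893, 0.2213]
orientation: [[0.475, 0.88, -0.004], [0.88, -0.475, -0.0], [-0.002, -0.003, -1.0]]
ft_force: [-0.4, -0.2, -1.1]
finger_gap: 0.0328
grip_force: 60.8
```

```bash
python3 - <<'E'
from h import *
plan(*now(),(.4955,-.2895,.192),down(61.4),4,True)
E
```

```text
-0.1 -0.1 7.3 | -0.001 0.001 0.001
-0.1 -0.1 7.3 | -0.001 0.001 0.001
-0.1 -0.1 7.3 | -0.001 0.001 0.001
-0.1 -0.1 7.3 | -0.001 0.001 0.001
```

Then release, opening at the end, and lift.

Emit:
send_rows:
  plan:
    - {"tx": 0,"ty": 0,"tz": 9.5,"rx": 0,"ry": 0,"rz": 0,"hand": -1}
    - {"tx": 0,"ty": 0,"tz": 9.5,"rx": 0,"ry": 0,"rz": 0,"hand": -1}
    - {"tx": 0,"ty": 0,"tz": 7,"rx": 0,"ry": 0,"rz": 0,"hand": -1}
    - {"tx": 0,"ty": 0,"tz": 3,"rx": 0,"ry": 0,"rz": 0,"hand": -1}
    - {"tx": 0,"ty": 0,"tz": 0,"rx": 0,"ry": 0,"rz": 0,"hand": -1}

```text
time_s: 8.38
tool_pos: [0.4959, -0.2898, 0.1933]
orientation: [[0.475, 0.88, -0.003], [0.88, -0.475, -0.002], [-0.003, -0.002, -1.0]]
ft_force: [-0.3, -0.4, -1.7]
finger_gap: 0.0325
grip_force: 60.8
```

Emit:
send_rows:
  plan:
    - {"tx": 0,"ty": 0,"tz": 2,"rx": 0,"ry": 0,"rz": 0,"hand": -1}
    - {"tx": 0,"ty": 0,"tz": 0,"rx": 0,"ry": 0,"rz": 0,"hand": 1}
    - {"tx": 0,"ty": 0,"tz": 0,"rx": 0,"ry": 0,"rz": 0,"hand": 1}
    - {"tx": 0,"ty": 0,"tz": 0,"rx": 0,"ry": 0,"rz": 0,"hand": 1}
    - {"tx": 0,"ty": 0,"tz": 0,"rx": 0,"ry": 0,"rz": 0,"hand": 1}

```text
time_s: 9.0
tool_pos: [0.4959, -0.2898, 0.1915]
orientation: [[0.475, 0.88, -0.002], [0.88, -0.475, -0.002], [-0.003, -0.001, -1.0]]
ft_force: [-0.4, -0.2, 0.8]
finger_gap: 0.0853
grip_force: 0.0
```

Emit:
send_rows:
  plan:
    - {"tx": 0,"ty": 0,"tz": 0,"rx": 0,"ry": 0,"rz": 0,"hand": 1}
    - {"tx": 0,"ty": 0,"tz": -20,"rx": 0,"ry": 0,"rz": 0,"hand": 1}
    - {"tx": 0,"ty": 0,"tz": -45,"rx": 0,"ry": 0,"rz": 0,"hand": 1}
    - {"tx": 0,"ty": 0,"tz": -60,"rx": 0,"ry": 0,"rz": 0,"hand": 1}
    - {"tx": 0,"ty": 0,"tz": -60,"rx": 0,"ry": 0,"rz": 0,"hand": 1}

```text
time_s: 9.62
tool_pos: [0.4961, -0.2893, 0.3783]
orientation: [[0.475, 0.88, -0.003], [0.88, -0.475, -0.002], [-0.003, -0.002, -1.0]]
ft_force: [1.1, -0.7, -0.7]
finger_gap: 0.0852
grip_force: 0.0
```

```bash
python3 - <<'E'
from h import *
from station import eyes
import cv2
H=[]
for n,x,y,w in(("side",340,170,66),("top",240,190,66)):
    c=eyes.snapshot(n);pickle.dump(c,open(n+"2.pkl","wb"))
    H.append(cv2.resize(c["image"][y:y+w,x+(20 if n=="side" else 0):x+(20 if n=="side" else 0)+w,::-1],None,fx=6,fy=6,interpolation=cv2.INTER_CUBIC))
    print(n,(proj(c,[.607,.1725,.211])-(x,y)+.5)*6)
cv2.imwrite("pics/rel.png",np.hstack(H))
R1=down(53);print(now());plan(*now(),(.607,.1725,.31),R1,14)
E
```

```text
side [[-478.59441716  339.08121288]]
top [[109.52970579 152.55065247]]
(array([ 0.49646745, -0.28938035,  0.3831636 ]), array([[ 0.47519361,  0.8798544 ,  0.00687517],
       [ 0.87986266, -0.47511824, -0.01021578],
       [-0.00572188,  0.01090368, -0.99992418]]))
32.7 -8.7 -6.1 | 0.001 0.0 0.011
32.7 -9.0 -6.1 | 0.001 0.0 0.011
32.6 -9.4 -6.1 | 0.001 0.0 0.011
32.5 -9.7 -6.0 | 0.001 0.0 0.011
32.4 -10.1 -6.0 | 0.001 0.0 0.011
32.2 -10.4 -6.0 | 0.001 0.0 0.011
32.1 -10.8 -6.0 | 0.001 0.0 0.011
32.0 -11.1 -6.0 | 0.001 0.0 0.011
31.9 -11.5 -6.0 | 0.001 0.0 0.011
31.8 -11.8 -5.9 | 0.001 0.0 0.011
31.6 -12.2 -5.9 | 0.001 0.0 0.011
31.5 -12.5 -5.9 | 0.001 0.0 0.011
31.4 -12.9 -5.9 | 0.001 0.0 0.011
31.2 -13.2 -5.8 | 0.001 0.0 0.011
```

View pics/rel.png

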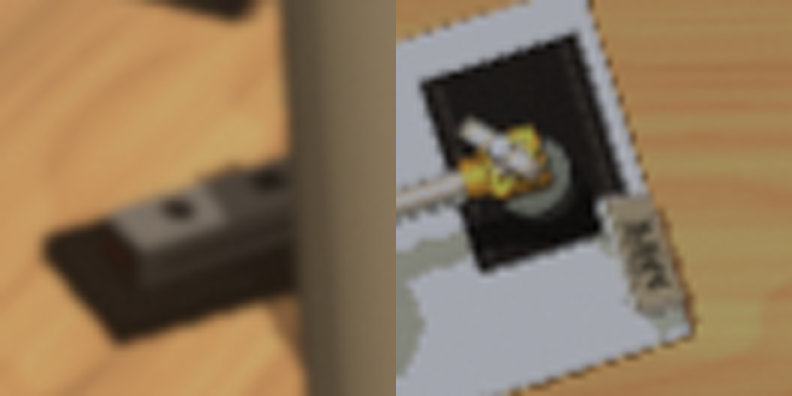

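The reader lies flat in its tray again. The wing plate runs from crop pixel (470,128) to (535,172), with its centre at about (503,150). That gives a yaw of about 55°, on the predicted axis at (505,152).

Emit:
send_rows:
  plan:
    - {"tx": 32.7,"ty": -8.7,"tz": -6,"rx": 0,"ry": 0,"rz": 0.008,"hand": 1}
    - {"tx": 32.7,"ty": -9,"tz": -6,"rx": 0,"ry": 0,"rz": 0.008,"hand": 1}
    - {"tx": 32.6,"ty": -9.4,"tz": -6,"rx": 0,"ry": 0,"rz": 0.008,"hand": 1}
    - {"tx": 32.5,"ty": -9.7,"tz": -6,"rx": 0,"ry": 0,"rz": 0.008,"hand": 1}
    - {"tx": 32.4,"ty": -10.1,"tz": -6,"rx": 0,"ry": 0,"rz": 0.008,"hand": 1}

```text
time_s: 10.35
tool_pos: [0.5353, -0.1233, 0.4057]
orientation: [[0.51, 0.86, -0.003], [0.86, -0.51, -0.002], [-0.003, -0.002, -1.0]]
ft_force: [0.2, 0.2, -0.1]
finger_gap: 0.0855
grip_force: 0.0
```

Emit:
send_rows:
  plan:
    - {"tx": 32.2,"ty": -10.4,"tz": -6,"rx": 0,"ry": 0,"rz": 0.008,"hand": 1}
    - {"tx": 32.1,"ty": -10.8,"tz": -6,"rx": 0,"ry": 0,"rz": 0.008,"hand": 1}
    - {"tx": 32,"ty": -11.1,"tz": -6,"rx": 0,"ry": 0,"rz": 0.008,"hand": 1}
    - {"tx": 31.9,"ty": -11.5,"tz": -6,"rx": 0,"ry": 0,"rz": 0.008,"hand": 1}
    - {"tx": 31.8,"ty": -11.8,"tz": -6,"rx": 0,"ry": 0,"rz": 0.008,"hand": 1}

```text
time_s: 10.98
tool_pos: [0.5719, 0.0422, 0.4353]
orientation: [[0.544, 0.839, -0.003], [0.839, -0.544, -0.002], [-0.003, -0.002, -1.0]]
ft_force: [-0.3, -0.1, 0.5]
finger_gap: 0.0852
grip_force: 0.0
```

Emit:
send_rows:
  plan:
    - {"tx": 31.6,"ty": -12.2,"tz": -6,"rx": 0,"ry": 0,"rz": 0.008,"hand": 1}
    - {"tx": 31.5,"ty": -12.5,"tz": -6,"rx": 0,"ry": 0,"rz": 0.008,"hand": 1}
    - {"tx": 31.4,"ty": -12.9,"tz": -6,"rx": 0,"ry": 0,"rz": 0.008,"hand": 1}
    - {"tx": 31.2,"ty": -13.2,"tz": -6,"rx": 0,"ry": 0,"rz": 0.008,"hand": 1}
    - {"tx": 0,"ty": 0,"tz": 0,"rx": 0,"ry": 0,"rz": 0,"hand": 1}

```text
time_s: 11.6
tool_pos: [0.5993, 0.1758, 0.4588]
orientation: [[0.568, 0.823, -0.003], [0.823, -0.568, -0.002], [-0.003, -0.001, -1.0]]
ft_force: [0.4, 0.2, 0.7]
finger_gap: 0.0851
grip_force: 0.0
```

```bash
python3 - <<'E'
from h import *
print(now());plan(*now(),(.607,.173,.212),down(55),4)
E
```

```text
(array([0.5992641 , 0.17579365, 0.45877868]), array([[ 0.56839235,  0.82275342, -0.00263583],
       [ 0.8227527 , -0.56839713, -0.00164471],
       [-0.00285139, -0.0012338 , -0.99999517]]))
0.6 2.0 23.0 | -0.0 0.001 0.002
0.6 2.0 23.0 | -0.0 0.001 0.002
0.6 2.0 23.0 | -0.0 0.001 0.002
0.6 2.0 23.0 | -0.0 0.001 0.002
```

Emit:
send_rows:
  plan:
    - {"tx": 0.6,"ty": 2,"tz": 23,"rx": 0,"ry": 0.001,"rz": 0.002,"hand": 1}
    - {"tx": 0.6,"ty": 2,"tz": 23,"rx": 0,"ry": 0.001,"rz": 0.002,"hand": 1}
    - {"tx": 0.6,"ty": 2,"tz": 23,"rx": 0,"ry": 0.001,"rz": 0.002,"hand": 1}
    - {"tx": 0.6,"ty": 2,"tz": 23,"rx": 0,"ry": 0,"rz": 0.002,"hand": 1}
    - {"tx": 0,"ty": 0,"tz": 0,"rx": 0,"ry": 0,"rz": 0,"hand": 1}

```text
time_s: 12.22
tool_pos: [0.6069, 0.1704, 0.3654]
orientation: [[0.578, 0.816, -0.005], [0.816, -0.578, 0.0], [-0.003, -0.004, -1.0]]
ft_force: [-0.3, -0.5, 1.3]
finger_gap: 0.0854
grip_force: 0.0
```

Emit:
send_rows:
  plan:
    - {"tx": 0,"ty": 0,"tz": 0,"rx": 0,"ry": 0,"rz": 0,"hand": -1}
    - {"tx": 0,"ty": 0,"tz": 0,"rx": 0,"ry": 0,"rz": 0,"hand": -1}
    - {"tx": 0,"ty": 0,"tz": 0,"rx": 0,"ry": 0,"rz": 0,"hand": -1}
    - {"tx": 0,"ty": 0,"tz": 0,"rx": 0,"ry": 0,"rz": 0,"hand": -1}
    - {"tx": 0,"ty": 0,"tz": 0,"rx": 0,"ry": 0,"rz": 0,"hand": -1}

```text
time_s: 12.85
tool_pos: [0.607, 0.1712, 0.3677]
orientation: [[0.577, 0.817, 0.0], [0.817, -0.577, 0.0], [0.001, -0.0, -1.0]]
ft_force: [0.1, -0.9, 3.1]
finger_gap: 0.0088
grip_force: 59.0
```

Emit:
send_rows:
  plan:
    - {"tx": 0,"ty": 0,"tz": 0,"rx": 0,"ry": 0,"rz": 0,"hand": -1}
    - {"tx": 0,"ty": 0,"tz": 0,"rx": 0,"ry": 0,"rz": 0,"hand": -1}
    - {"tx": 0,"ty": 0,"tz": 0,"rx": 0,"ry": 0,"rz": 0,"hand": -1}
    - {"tx": 0,"ty": 0,"tz": 0,"rx": 0,"ry": 0,"rz": 0,"hand": -1}
    - {"tx": 0,"ty": 0,"tz": 0,"rx": 0,"ry": 0,"rz": 0,"hand": -1}

```text
time_s: 13.48
tool_pos: [0.607, 0.1712, 0.3677]
orientation: [[0.577, 0.817, 0.0], [0.817, -0.577, 0.001], [0.001, -0.0, -1.0]]
ft_force: [1.0, -1.7, 5.2]
finger_gap: 0.0089
grip_force: 59.5
```

```bash
python3 - <<'E'
from h import *
from station import status
s=status.sense();print(now(),s["ft_force"],s["torque"],s["joint_positions"])
R=now()[1];print(np.degrees(np.arctan2(R[1,0],R[0,0])))
E
```

```text
(array([0.60703959, 0.17121282, 0.36772599]), array([[ 5.77305227e-01,  8.16528402e-01,  2.09747730e-04],
       [ 8.16528222e-01, -5.77305244e-01,  5.63236220e-04],
       [ 5.80986835e-04, -1.53894273e-04, -9.99999819e-01]])) [ 0.98119186 -1.72834615  5.15650156] [-0.3083975  -0.10470376 -0.00918302] [5.01004817e+00 3.14734353e+01 6.40617969e+01 3.12447282e-02
 8.44499787e+01 4.02682636e+01]
54.73876416257726
```

The wings are gripped, with a 9 mm gap and 59 N. I turn clockwise and watch the torque for the seat.

Emit:
send_rows:
  plan:
    - {"tx": 0,"ty": 0,"tz": 0,"rx": 0,"ry": 0,"rz": 0.1,"hand": -1}
    - {"tx": 0,"ty": 0,"tz": 0,"rx": 0,"ry": 0,"rz": 0.1,"hand": -1}
    - {"tx": 0,"ty": 0,"tz": 0,"rx": 0,"ry": 0,"rz": 0.1,"hand": -1}
    - {"tx": 0,"ty": 0,"tz": 0,"rx": 0,"ry": 0,"rz": 0.1,"hand": -1}
    - {"tx": 0,"ty": 0,"tz": 0,"rx": 0,"ry": 0,"rz": 0.1,"hand": -1}

```text
time_s: 14.1
tool_pos: [0.6065, 0.1719, 0.3677]
orientation: [[0.899, 0.438, -0.002], [0.438, -0.899, 0.002], [-0.0, -0.002, -1.0]]
ft_force: [-2.6, 2.8, 7.0]
finger_gap: 0.009
grip_force: 59.9
```

```bash
cat > q.py <<'E'
from h import *
from station import status
s=status.sense();R=s["orientation"];print(s["tool_pos"],s["ft_force"].round(1),"torque",s["torque"].round(3),"yaw",np.degrees(np.arctan2(R[1,0],R[0,0])),s["joint_torque"].round(2),s["time_s"])
E
python3 q.py
```

```text
[0.60654641 0.17186095 0.3676891 ] [-2.6  2.8  7. ] torque [0.418 0.453 0.058] yaw 25.949883967727324 [ -2.13 -49.37 -22.07  -0.64  -0.66  -0.99] 14.1
```

Emit:
send_rows:
  plan:
    - {"tx": 0,"ty": 0,"tz": 0,"rx": 0,"ry": 0,"rz": 0.03,"hand": -1}
    - {"tx": 0,"ty": 0,"tz": 0,"rx": 0,"ry": 0,"rz": 0.03,"hand": -1}
    - {"tx": 0,"ty": 0,"tz": 0,"rx": 0,"ry": 0,"rz": 0.03,"hand": -1}
    - {"tx": 0,"ty": 0,"tz": 0,"rx": 0,"ry": 0,"rz": 0,"hand": -1}
    - {"tx": 0,"ty": 0,"tz": 0,"rx": 0,"ry": 0,"rz": 0,"hand": -1}

```text
time_s: 14.72
tool_pos: [0.6065, 0.172, 0.3677]
orientation: [[0.934, 0.358, -0.002], [0.358, -0.934, 0.002], [-0.001, -0.003, -1.0]]
ft_force: [-2.5, 2.9, 7.6]
finger_gap: 0.0092
grip_force: 59.8
```

```bash
python3 q.py
```

```text
[0.60649026 0.17197993 0.36772583] [-2.5  2.9  7.6] torque [ 0.385  0.473 -0.027] yaw 20.98368298955672 [-2.240e+00 -4.937e+01 -2.209e+01 -7.300e-01 -6.800e-01 -4.000e-02] 14.725
```

Emit:
send_rows:
  plan:
    - {"tx": 0,"ty": 0,"tz": 0,"rx": 0,"ry": 0,"rz": 0.02,"hand": -1}
    - {"tx": 0,"ty": 0,"tz": 0,"rx": 0,"ry": 0,"rz": 0.02,"hand": -1}
    - {"tx": 0,"ty": 0,"tz": 0,"rx": 0,"ry": 0,"rz": 0.02,"hand": -1}
    - {"tx": 0,"ty": 0,"tz": 0,"rx": 0,"ry": 0,"rz": 0.02,"hand": -1}
    - {"tx": 0,"ty": 0,"tz": 0,"rx": 0,"ry": 0,"rz": 0,"hand": -1}

```text
time_s: 15.35
tool_pos: [0.6064, 0.1721, 0.3677]
orientation: [[0.959, 0.282, -0.002], [0.282, -0.959, 0.003], [-0.001, -0.003, -1.0]]
ft_force: [-2.6, 3.8, 6.8]
finger_gap: 0.0093
grip_force: 59.8
```

```bash
python3 q.py
```

```text
[0.60644552 0.17214013 0.36770577] [-2.6  3.8  6.8] torque [ 0.543  0.522 -0.023] yaw 16.39862382637237 [-2.740e+00 -4.932e+01 -2.212e+01 -9.100e-01 -7.100e-01  4.000e-02] 15.35
```

Emit:
send_rows:
  plan:
    - {"tx": 0,"ty": 0,"tz": 0,"rx": 0,"ry": 0,"rz": 0.02,"hand": -1}
    - {"tx": 0,"ty": 0,"tz": 0,"rx": 0,"ry": 0,"rz": 0.02,"hand": -1}
    - {"tx": 0,"ty": 0,"tz": 0,"rx": 0,"ry": 0,"rz": 0,"hand": -1}
    - {"tx": 0,"ty": 0,"tz": 0,"rx": 0,"ry": 0,"rz": 0,"hand": -1}
    - {"tx": 0,"ty": 0,"tz": 0,"rx": 0,"ry": 0,"rz": 0,"hand": -1}

```text
time_s: 15.98
tool_pos: [0.6064, 0.1722, 0.3677]
orientation: [[0.969, 0.246, -0.002], [0.246, -0.969, 0.002], [-0.001, -0.002, -1.0]]
ft_force: [-3.2, 3.7, 6.7]
finger_gap: 0.0093
grip_force: 69.4
```

```bash
python3 q.py
```

```text
[0.60643519 0.172217   0.36771469] [-3.2  3.7  6.7] torque [0.463 0.445 1.037] yaw 14.235804131536375 [ -3.37 -49.26 -22.06  -0.64  -0.69   1.05] 15.975
```

The torque rose to 1.04 N m at yaw 14.2°, so it is on the seat (expected about 16°). I back off a quarter turn, to yaw of about 106°.

Emit:
send_rows:
  plan:
    - {"tx": 0,"ty": 0,"tz": 0,"rx": 0,"ry": 0,"rz": -0.1,"hand": -1}
    - {"tx": 0,"ty": 0,"tz": 0,"rx": 0,"ry": 0,"rz": -0.1,"hand": -1}
    - {"tx": 0,"ty": 0,"tz": 0,"rx": 0,"ry": 0,"rz": -0.1,"hand": -1}
    - {"tx": 0,"ty": 0,"tz": 0,"rx": 0,"ry": 0,"rz": -0.1,"hand": -1}
    - {"tx": 0,"ty": 0,"tz": 0,"rx": 0,"ry": 0,"rz": -0.1,"hand": -1}

```text
time_s: 16.6
tool_pos: [0.6068, 0.1715, 0.3677]
orientation: [[0.732, 0.681, -0.001], [0.681, -0.732, 0.001], [0.0, -0.001, -1.0]]
ft_force: [-0.3, -1.2, 6.3]
finger_gap: 0.0091
grip_force: 59.7
```

Emit:
send_rows:
  plan:
    - {"tx": 0,"ty": 0,"tz": 0,"rx": 0,"ry": 0,"rz": -0.1,"hand": -1}
    - {"tx": 0,"ty": 0,"tz": 0,"rx": 0,"ry": 0,"rz": -0.1,"hand": -1}
    - {"tx": 0,"ty": 0,"tz": 0,"rx": 0,"ry": 0,"rz": -0.1,"hand": -1}
    - {"tx": 0,"ty": 0,"tz": 0,"rx": 0,"ry": 0,"rz": -0.1,"hand": -1}
    - {"tx": 0,"ty": 0,"tz": 0,"rx": 0,"ry": 0,"rz": -0.1,"hand": -1}

```text
time_s: 17.23
tool_pos: [0.6074, 0.171, 0.3677]
orientation: [[0.317, 0.948, 0.002], [0.948, -0.317, 0.0], [0.001, 0.002, -1.0]]
ft_force: [5.1, -2.7, 3.7]
finger_gap: 0.0088
grip_force: 59.4
```

Emit:
send_rows:
  plan:
    - {"tx": 0,"ty": 0,"tz": 0,"rx": 0,"ry": 0,"rz": -0.1,"hand": -1}
    - {"tx": 0,"ty": 0,"tz": 0,"rx": 0,"ry": 0,"rz": -0.1,"hand": -1}
    - {"tx": 0,"ty": 0,"tz": 0,"rx": 0,"ry": 0,"rz": -0.1,"hand": -1}
    - {"tx": 0,"ty": 0,"tz": 0,"rx": 0,"ry": 0,"rz": -0.1,"hand": -1}
    - {"tx": 0,"ty": 0,"tz": 0,"rx": 0,"ry": 0,"rz": -0.1,"hand": -1}

```text
time_s: 17.85
tool_pos: [0.6081, 0.1708, 0.3677]
orientation: [[-0.176, 0.984, 0.005], [0.984, 0.176, 0.0], [-0.001, 0.005, -1.0]]
ft_force: [11.1, -2.0, 2.4]
finger_gap: 0.0093
grip_force: 59.2
```

```bash
python3 q.py
```

```text
[0.60805294 0.17082786 0.36774377] [11.1 -2.   2.4] torque [-0.404 -1.59  -0.089] yaw 100.15097299783902 [  3.22 -53.72 -18.91   0.75   2.39   0.98] 17.85
```

Emit:
send_rows:
  plan:
    - {"tx": 0,"ty": 0,"tz": 0,"rx": 0,"ry": 0,"rz": -0.07,"hand": -1}
    - {"tx": 0,"ty": 0,"tz": 0,"rx": 0,"ry": 0,"rz": 0,"hand": -1}
    - {"tx": 0,"ty": 0,"tz": 0,"rx": 0,"ry": 0,"rz": 0,"hand": -1}
    - {"tx": 0,"ty": 0,"tz": 0,"rx": 0,"ry": 0,"rz": 0,"hand": -1}
    - {"tx": 0,"ty": 0,"tz": 0,"rx": 0,"ry": 0,"rz": 0,"hand": -1}

```text
time_s: 18.48
tool_pos: [0.6081, 0.1709, 0.3677]
orientation: [[-0.242, 0.97, 0.005], [0.97, 0.242, 0.0], [-0.001, 0.005, -1.0]]
ft_force: [11.6, -2.8, 2.3]
finger_gap: 0.0095
grip_force: 59.2
```

```bash
python3 q.py; python3 - <<'E'
from station import eyes
import cv2,numpy as np
a=eyes.snapshot("side")["image"][150:300,170:370,::-1];b=eyes.snapshot("top")["image"][150:300,300:500,::-1]
cv2.imwrite("pics/fin.png",cv2.resize(np.hstack([a,b]),None,fx=2,fy=2,interpolation=cv2.INTER_CUBIC))
E
```

```text
[0.60814967 0.17085118 0.36773833] [11.6 -2.8  2.3] torque [-0.392 -1.612  0.027] yaw 103.98038783355973 [ 3.120e+00 -5.376e+01 -1.883e+01  7.500e-01  2.440e+00  3.000e-02] 18.475
```

View pics/fin.png

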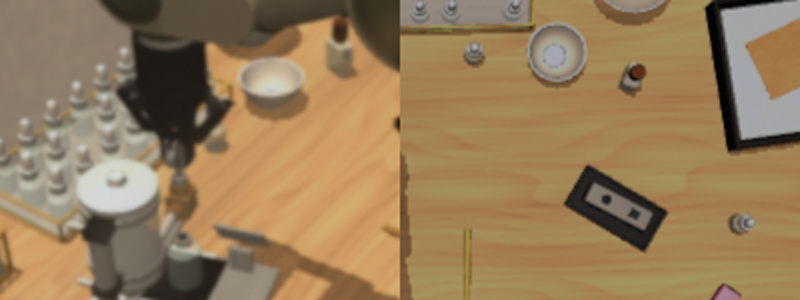

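The picture shows the gripper on the wings at (175,150) and the reader lying in its tray at (615,208), with the other things undisturbed. Yaw is 104°, about 88° off the seat, which is within tolerance.

```bash
python3 -c "
from station import bot
print(bot.sign_off())"
```

```text
the job is handed in; nothing more can be done
None
```

The job is handed in, with no verdict returned: the reader was aimed steadily at the label and laid back in its tray, and the thumbscrew was seated, backed off about 88° and is still gripped.

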